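Pack the front-suspension kit into the parts caddy

ROBOT

A 6-joint arm with a two-finger parallel gripper is mounted at the origin on the work surface. World frame = base frame: x ahead of the robot, y to its left, z up, the work surface at z = 0. Lengths are in m, angles in rad, forces in N, time in s.
With the tool pointing down it reaches from about 0.225 to 0.875 m from the base axis. Payload 3.4 kg.
Tool frame: the origin (TCP) lies on the centre line of the jaws, within the pads' length; the fingertips stand 22 mm ahead of it and the grasp point (between the pads) lies 3 mm ahead of it; y points along the fingers, z is the direction in which the jaws open and shut, and the axes are right-handed (so a half turn about y gives the same grasp; the last joint's range is limited). The gripper opens to 85 mm and grips with 20 to 120 N. Pads are 22 mm wide; open, the fingers measure 114 mm over their backs; the gripper's body (76 mm by 85 mm) begins 54 mm behind the grasp point. The pads swing forward as they close: fully open they stand 13 mm farther back than shut.
Start: joints at [0.982, 0.276, 1.505, -0, 1.361, -0.121], TCP at [0.259, 0.513, 0.253] pointing down, gripper open.
Joint ranges: [-2.89, 2.89], [-0.75, 2.08], [0.22, 2.7], [-1.18, 4.32], [0.11, 2.71], [-2.7, 2.7]. Speed limits (rad/s): [2.57, 2.57, 3.14, 3.14, 3.14, 3.14].

INTERFACE

Orientations are given as a unit quaternion [w, x, y, z].
In Python, from cell import bot gives the robot as it stands.
- The arm moves only by the tool play_rows, never from a script. Its argument "series" is a list of rows, each a list of 3 entries, a list of its own where there are three numbers: the closure, from -1 (fully open) to 1 (shut), so that 0 is half open, then the shift along the world's x, y, z in units of 250 mm (1.0 is 250 mm), then the turn, a rotation vector about the world's x, y, z in units of 120 degrees (1.0 is 120 degrees). In form: [[gripper, [x, y, z], [rx, ry, rz]], ...]. A call has exactly 5 rows; each row is the pose to reach, as a shift and turn from the pose commanded when the call began; what a row does not reach only later rows make up. A row lasts 1/8 s, in which the tool goes at most 62.5 mm and 10.7 degrees, less where a joint would pass 70% of its speed; a pose out of reach is approached as far as the arm can. A call with a number of a shift or a turn outside -1 to 1 is refused whole. A call with a gripper value outside its range is refused whole. The fingers move at their own pace and stop on an object; "force" is the grip in N (left out, the last holds). Time passes only in rows, so rows that repeat a pose let the fingers close, or fill a call up. It gives the time, the measured TCP pose, the force and the opening at its end, in the units of the state.
- bot.get_obs(): the state, without advancing time (a new reading comes with each control period).
- bot.read_camera(name): name is "scene" or "side" or "wrist"; returns a dict with "pixels" (384x512x3 uint8, red, green, blue), "z_map" (384x512 float32, m along the optical axis (not along the pixel's ray), 0 where there is no reading), "fovy" (degrees; the focal length in pixels is half the picture's height over the tangent of half this angle, whatever the lens; pixels are square), "cx", "cy" (the principal point, pixels), "pose" (4x4, takes a point from camera to world coordinates). Camera axes: x right, y down, z forward; pixel columns grow to the right and rows downward; lengths in m; the calibration is good to about 2 mm. A picture is of the moment at which its call begins.
- bot.hand_in(): hands the job in, once; it reports no verdict.
Trained networks look in a picture, given as the dict that the camera call returned (one of the last four; its "shot" number tells which), for a name from the list of things; names that differ only in an ending like _2 or _b are one class to them, and where a whole thing is asked for, a point or a joint stands for the part that bears it (a point fixed in the world has none). Each returns a list of dicts, best first, with "confidence" (0 to 1); they miss things now and then, are a little off and sometimes report something else, mostly with a low value. They report only what shows in the picture. A call takes as long as a camera call. They do not tell look-alikes from the thing itself.
- bot.recognise(picture, label): "rect" ([left, top, width, height] in pixels, round what is visible of it).
- bot.cut_out(picture, label): "pixels" (384x512 bool, what is visible of it) and "rect" ([left, top, width, height] in pixels, round what is visible of it).
- bot.place_of(picture, label): "position" ([column, row] in pixels: a listed point, or the origin of a listed thing).
The state is a dict: "time_s": time; "joint_pos": joint angles; "dq": joint speeds; "tau": joint torques, N m; "tool_pos": TCP position; "eef_rot": TCP orientation; "force": force on the tool from outside, world axes, zero at the start; "wrist_torque": the same for the moment, N m; "grip_width": opening from 0.0 (shut) to 1.0 (fully open).
Only numpy, scipy, OpenCV 4.12 (cv2) and the standard library are available. Lean on these libraries where they do the work, as an engineer would, in place of code of your own. Each camera call takes 0.05 s, during which the arm holds its last target.

TASK

Pack the suspension kit into the parts caddy: set the bearing (the ring with the open bore) over the upright post, the castle nut (the hexagonal nut with the notched crown) in the round cup, and the fork-ended clevis lengthwise in the long trough, each lying flat on the floor of its own place and the same way up as you found it. Set them down, do not drop them, and let go of them. The solid disc, the plain hexagonal nut and the solid block look similar but are not part of the kit: leave them where they lie on the bench.

Things in the scene. Friction and masses are not known exactly. Their poses are not given: they have to be found in the camera images.
- bearing: Steel wheel bearing standing on its flat face: a ring 52 mm outside diameter, 25 mm bore right through, 37 mm high, black seal ring on top, about 0.33 kg. Origin: centre of the underside, z up. Part of the kit; goes over the post of post_nest.
- castle_nut: Steel castle nut: hexagon 41 mm across flats (47 mm across corners) from 0 to 28 mm height, above it a narrower crown of six upright teeth round a dark bore, 37 mm across, up to 38 mm height; about 0.24 kg. Origin: centre of the underside, z up. Its x axis is normal to a pair of flats (so are the directions 60 degrees either side). Part of the kit; goes in cup_nest.
- clevis: Steel fork (clevis), a U seen from above: 70 mm long along its x, 36 mm wide along its y, 36 mm high; solid for 28 mm at the -x end, then two prongs 11 mm thick with a 14 mm open slot between them to the +x end; about 0.34 kg, centre of mass 4 mm towards -x from the origin. Origin: centre of the underside, z up. Origin at the middle of the length and width. Part of the kit; goes in trough_nest.
- solid_disc: Look-alike of the bearing, not in the kit: solid steel disc without bore, 50 mm diameter, 34 mm high. Origin: centre of the underside, z up. 
- plain_nut: Look-alike of the castle nut, not in the kit: plain steel hexagon nut, 41 mm across flats, 32 mm high, flat top with a dark bore, no crown. Origin: centre of the underside, z up. 
- solid_block: Look-alike of the clevis, not in the kit: solid steel block without slot, 70 mm (x) by 36 mm (y) by 36 mm high. Origin: centre of the underside, z up. 
- caddy: The parts caddy: grey sheet-steel tray, fixed to the bench, 264 mm along its x, 116 mm along its y, floor 4 mm thick, rim 20 mm above the bench; small fold-down handle at each end. Three nests stand in a row along its x, 84 mm apart, in an order that varies. Origin: centre of the underside, z up. 
- post_nest: Nest for the bearing, fixed in the caddy: black plate 80 mm (x) by 106 mm (y), 4 mm thick, with an upright steel post of 8 mm diameter in its middle, 22 mm high above the plate. Origin: centre of the underside, z up. The bearing rests on the plate's top, 4 mm above this origin. Its x runs along the row of nests, its y across the caddy.
- cup_nest: Nest for the castle nut, fixed in the caddy: black plate 80 mm by 106 mm, 4 mm thick, with a round aluminium wall on it, 66 mm inside diameter, 4 mm thick, 10 mm high. Origin: centre of the underside, z up. Its floor is the plate's top, 4 mm above this origin. Same axes as post_nest.
- trough_nest: Nest for the clevis, fixed in the caddy: black plate 80 mm by 106 mm, 4 mm thick, with a rectangular aluminium wall on it, inside 56 mm along x and 92 mm along y, 4 mm thick, 10 mm high. Origin: centre of the underside, z up. Its floor is the plate's top, 4 mm above this origin. The clevis lies with its length along this nest's y, fork to either end. Same axes as post_nest.
Not all that is in view belongs to the job. Leave any brown look-alike of the clevis alone.

How it is judged:
At the end, for the whole second after the job is handed in: Bearing within 12 mm of the centre of post_nest, castle nut within 15 mm of cup_nest, clevis within 15 mm of trough_nest and 0.45 rad of its length; each flat on the nest floor (5 mm, 0.12 rad), same side up, at rest; look-alikes within 25 mm of their start (horizontal distance between bearing and post_nest below 0.012 m and z of bearing in the frame of post_nest between -0.002 and 0.009 m and angle between each of bearing, castle_nut, clevis's own z axis and vertical below 0.12 rad and linear speed of each of bearing, castle_nut, clevis below 0.03 m/s and angular speed of each of bearing, castle_nut, clevis below 0.3 rad/s and horizontal distance between castle_nut and cup_nest below 0.015 m and z of castle_nut in the frame of cup_nest between -0.002 and 0.009 m and horizontal distance between clevis and trough_nest below 0.015 m and z of clevis in the frame of trough_nest between -0.002 and 0.009 m and angle between the x axis of clevis and the y axis of trough_nest, either way round below 0.45 rad and distance of each of solid_disc, plain_nut, solid_block from where it was at the start of the episode below 0.025 m); the robot touches nothing.
It fails at once if a look-alike (solid disc, plain nut or solid block) is moved by more than 25 mm (distance of any of solid_disc, plain_nut, solid_block from where it was at the start of the episode above 0.025 m).
It fails at once if the bearing is dropped: let go with its underside more than 40 mm above its nest (horizontal distance between bearing and post_nest below 0.06 m and z of bearing in the frame of post_nest above 0.04 m and contact force between bearing and the fingers below 0.01 N).
It fails at once if the castle nut is dropped: let go with its underside more than 40 mm above its nest (horizontal distance between castle_nut and cup_nest below 0.06 m and z of castle_nut in the frame of cup_nest above 0.04 m and contact force between castle_nut and the fingers below 0.01 N).
It fails at once if the clevis is dropped: let go with its underside more than 40 mm above its nest (horizontal distance between clevis and trough_nest below 0.06 m and z of clevis in the frame of trough_nest above 0.04 m and contact force between clevis and the fingers below 0.01 N).
It also fails if it takes over 112 s, if anything falls off the work surface, if the arm or the gripper's body presses on something with over 40 N, if the wrist force passes 120 N, or if a joint passes its speed limit or range.

## Working session

There is one attempt and no reset: what is moved stays moved. The work goes in short steps, Python scripts to look and compute and a tool call to move; the robot and the scene stay as the last step left them, time stands still between calls to the robot, and variables do not carry over. Pictures are saved under pics/ and viewed, and the job is handed in when it is done.

Besides the shell and the picture viewer there is one more tool, called after "Request:" as a command line: name --argument value ..., lists and objects as JSON in quotes. play_rows: Moves the arm, as the interface text tells. Shifts and turns lie within -1 to 1; 1 stands for 250 mm of shift or 120 degrees of turn. Its arguments: {"type":"object","properties":{"series":{"type":"array","items":{"type":"array"}},"force":{"type":"number"}},"required":["series"]}

```bash
ls; mkdir -p pics
cat > h.py <<'E'
import numpy as np, cv2
from cell import bot
def K(p):
    f=p["pixels"].shape[0]/2/np.tan(np.radians(p["fovy"])/2); return f,p["cx"],p["cy"]
def cloud(p):
    f,cx,cy=K(p); z=p["z_map"]; v,u=np.mgrid[:z.shape[0],:z.shape[1]]
    c=np.stack([(u-cx)/f*z,(v-cy)/f*z,z,np.ones_like(z)],-1)
    return (c@np.array(p["pose"]).T)[...,:3]
def save(p,n,crop=None,s=1):
    im=p["pixels"][...,::-1]
    if crop: l,t,w,h=crop; im=im[t:t+h,l:l+w]
    cv2.imwrite("pics/"+n,cv2.resize(im,None,fx=s,fy=s,interpolation=cv2.INTER_CUBIC))
E
python3 - <<'E'
from h import *
import pickle
o=bot.get_obs(); print(o)
for n in ["scene","side","wrist"]:
    p=bot.read_camera(n); save(p,n+"0.png",s=1.5); pickle.dump(p,open(n+"0.pkl","wb"))
    print(n,p["fovy"],np.round(p["pose"],3).tolist())
    for l in ["bearing","castle_nut","clevis","post_nest","cup_nest","trough_nest","solid_disc","plain_nut","solid_block","caddy"]:
        print(l,[([int(v) for v in r["position"]],round(r["confidence"],2)) for r in bot.place_of(p,l)])
E
```

```text
pics
{'time_s': 0.0, 'joint_pos': array([ 9.81994824e-01,  2.76624773e-01,  1.50616940e+00,  2.51665087e-05,
        1.36069685e+00, -1.21001619e-01]), 'dq': array([-0.00032464, -0.00108052,  0.00062208, -0.00023742, -0.00155167,
        0.00015679]), 'tau': array([-1.34525420e-03, -4.16773868e+01, -2.45803320e+01, -5.58516222e-04,
        1.11068023e-02, -1.36103171e-06]), 'tool_pos': array([0.258999  , 0.51280493, 0.25240825]), 'eef_rot': array([-0.68722512,  0.68847777, -0.16413141,  0.16364863]), 'force': array([0.33796407, 0.15316964, 0.35309882]), 'wrist_torque': array([ 0.00746369,  0.06806472, -0.04362624]), 'grip_width': 0.9968020150709049}
scene 50.46731352023695 [[-0.345, 0.543, -0.766, 1.278], [0.939, 0.201, -0.281, 0.26], [0.001, -0.816, -0.579, 0.624], [0.0, 0.0, 0.0, 1.0]]
bearing [([211, 178], 0.8), ([176, 208], 0.6)]
castle_nut [([256, 184], 0.61)]
clevis [([220, 225], 0.79), ([266, 239], 0.58), ([259, 169], 0.58)]
post_nest [([346, 260], 0.74)]
cup_nest [([363, 235], 0.79)]
trough_nest [([346, 260], 0.47)]
solid_disc [([122, 203], 0.65)]
plain_nut [([176, 206], 0.72
[... 172 characters left out ...]
.0, 0.0, 1.0]]
bearing [([251, 254], 0.63)]
castle_nut [([240, 210], 0.71), ([316, 206], 0.28)]
clevis [([316, 207], 0.88), ([207, 221], 0.83), ([304, 173], 0.76)]
post_nest [([294, 137], 0.81)]
cup_nest [([261, 137], 0.8)]
trough_nest [([237, 139], 0.94)]
solid_disc [([354, 308], 0.84)]
plain_nut [([327, 256], 0.71)]
solid_block [([254, 251], 0.7), ([282, 316], 0.58)]
caddy [([263, 136], 0.84), ([264, 136], 0.5)]
wrist 63.670438195963754 [[0.451, 0.85, 0.273, 0.189], [0.893, -0.429, -0.138, 0.548], [-0.0, 0.306, -0.952, 0.375], [0.0, 0.0, 0.0, 1.0]]
bearing []
castle_nut []
clevis []
post_nest []
cup_nest []
trough_nest [([176, 343], 0.91)]
solid_disc []
plain_nut []
solid_block []
caddy []
```

View pics/scene0.png

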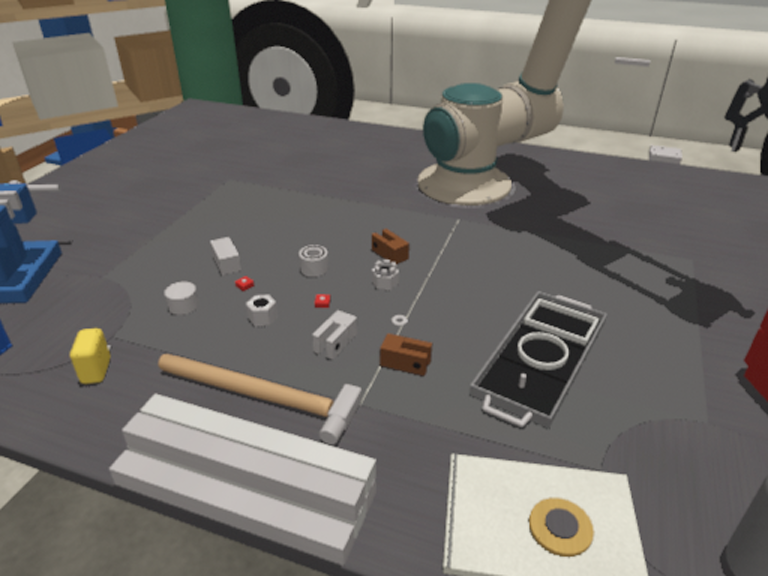

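View pics/side0.png

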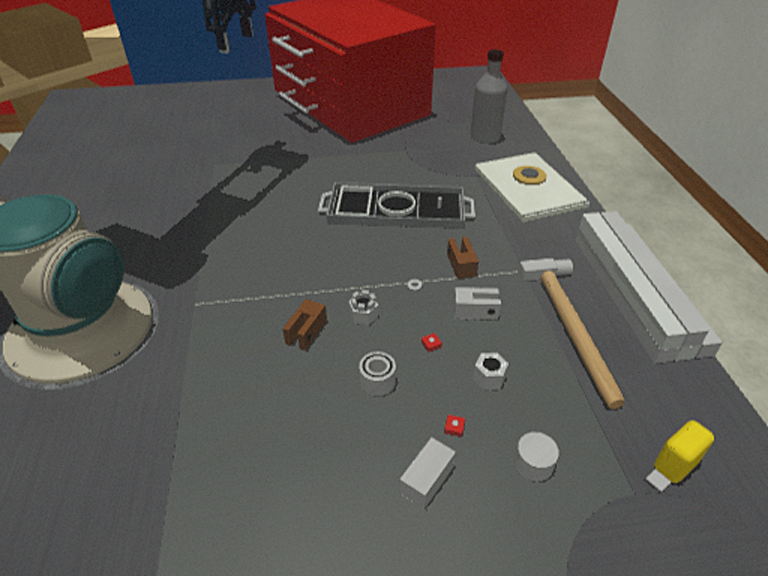

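View pics/wrist0.png

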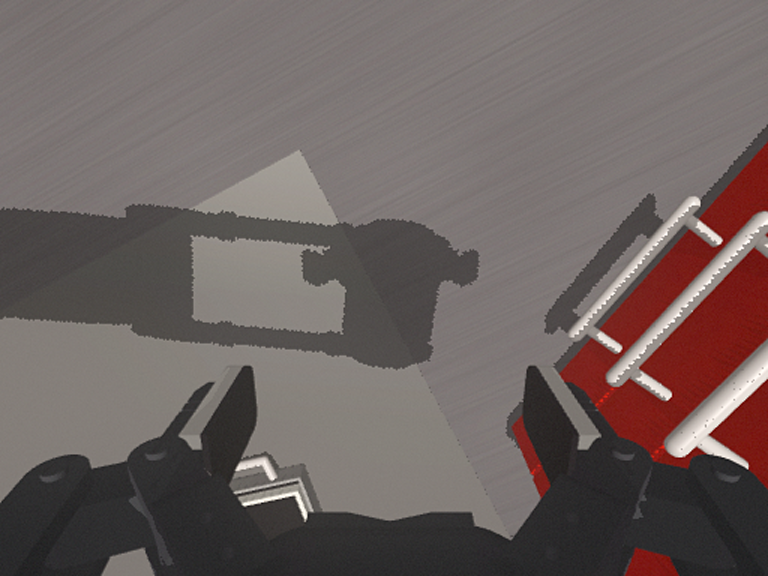

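The scene image (native pixels) shows these candidates:
- **Rings and discs:** the bearing with a bore is at (208,173), and the solid disc is at (120,199).
- **Nuts:** the castle nut with a crown is at (256,183), and the plain nut is at (174,206).
- **Blocks and forks:** the grey clevis with a slot is at (223,223), and the solid block is at (150,170). The brown forks are at (260,164) and (270,236).

The caddy's order, from near to far, is trough, cup, post.

Next I'll enlarge the crops to confirm and measure from both depth maps.

Run:
```python
from h import *
import pickle
S=pickle.load(open("scene0.pkl","rb"));D=pickle.load(open("side0.pkl","rb"))
save(S,"sc.png",(100,140,200,110),4); save(D,"sd.png",(200,115,150,170),3.5)
A=np.concatenate([cloud(S)[S["z_map"]>0],cloud(D)[D["z_map"]>0]])
A=A[(A[:,0]>0.2)&(A[:,0]<0.85)&(abs(A[:,1])<0.6)]
b=A[abs(A[:,2])<0.006]; print("bench z",np.median(b[:,2]))
R=0.002
for nm,p in (("scene",S),("side",D)):
    A=cloud(p)[p["z_map"]>0]; m=(A[:,0]>0.2)&(A[:,0]<0.85)&(abs(A[:,1])<0.6)&(A[:,2]>0.025)&(A[:,2]<0.06); A=A[m]
    img=np.zeros((330,600),np.uint8); ij=((A[:,:2]-[0.2,-0.6])/R).astype(int); img[ij[:,0],ij[:,1]]=255
    img=cv2.dilate(img,np.ones((3,3)))
    n,l,st,c=cv2.connectedComponentsWithStats(img)
    for k in range(1,n):
        q=A[l[ij[:,0],ij[:,1]]==k]
        if len(q)<25: continue
        top=np.percentile(q[:,2],95); t=q[q[:,2]>top-0.005]
        r=cv2.minAreaRect((t[:,:2]*1000).astype(np.float32))
        print(nm,len(q),"top",round(top,4),"rect c",np.round(r[0],1),"size",np.round(r[1],1),"ang",round(r[2],1))
```

```text
bench z 0.0014209728834668756
scene 239 top 0.0391 rect c [348.7 -57.1] size [69.4 36.8] ang 59.6
scene 223 top 0.0405 rect c [ 444. -171.] size [49.2 50.4] ang 65.0
scene 171 top 0.0402 rect c [439.4 -35. ] size [34.4 35.6] ang 49.3
scene 238 top 0.0389 rect c [ 483.  -331.4] size [74.5 35.4] ang 45.9
scene 229 top 0.0573 rect c [481.4 538.6] size [38.6  5.1] ang 21.5
scene 207 top 0.0353 rect c [ 603.8 -188.5] size [44.8 41.6] ang 49.3
scene 381 top 0.0386 rect c [619.  -52.3] size [37.1 71.6] ang 80.9
scene 249 top 0.037 rect c [ 621.9 -329.4] size [48.  49.1] ang 14.9
scene 461 top 0.0386 rect c [626.1  63.9] size [37.7 69.1] ang 1.1
scene 69 top 0.0324 rect c [ 688.2 -592.6] size [47.7 14.6] ang 2.1
scene 808 top 0.0284 rect c [ 743.3 -114.1] size [294.1  87.5] ang 81.9
scene 412 top 0.0595 rect c [ 799.  -355.8] size [58.9 33.2] ang 26.8
scene 469 top 0.0581 rect c [808.7 491. ] size [49.3 11.1] ang 19.6
scene 38 top 0.0497 rect c [ 801.6 -518.7] size [5.9 2.5] ang 60.0
scene 46 top 0.0264 rect c [837.1 313.7] size [29.5 31.8] ang 53.2
side 386 top 0.0379 rect c [349.1 -59.3] size [70.4 37.4] ang 57.2
side 409 top 0.039 rect c [ 445.4 -171.6] size [51.  50.2] ang 65.8
side 226 top 0.0394 rect c [441.2 -35.2] size [39.  35.2] ang 82.6
side 422 top 0.0585 rect c [512.6 565.6] size [ 67.5 164. ] ang 89.7
side 802 top 0.0381 rect c [ 484.2 -332.1] size [71.1 35.7] ang 45.7
side 299 top 0.0343 rect c [ 604.6 -190.3] size [44.8 40.8] ang 57.2
side 383 top 0.0378 rect c [621.2 -52.6] size [40.8 69.9] ang 83.1
side 569 top 0.0362 rect c [ 622.2 -330.5] size [48.1 49.1] ang 28.7
side 262 top 0.0383 rect c [627.4  63.3] size [36.3 70.9] ang 1.9
side 127 top 0.0287 rect c [751.2  18.2] size [26.8 60.9] ang 86.7
side 301 top 0.0277 rect c [ 759.3 -134.8] size [265.5  16.1] ang 90.0
side 191 top 0.0584 rect c [794.4 497.5] size [31.1 69.2] ang 73.7
side 586 top 0.0598 rect c [ 799.9 -359. ] size [59.  33.6] ang 28.8
```

View pics/sc.png

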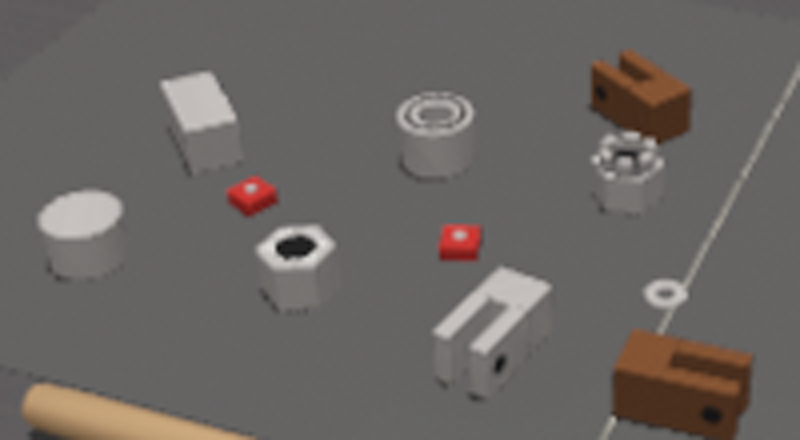

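View pics/sd.png

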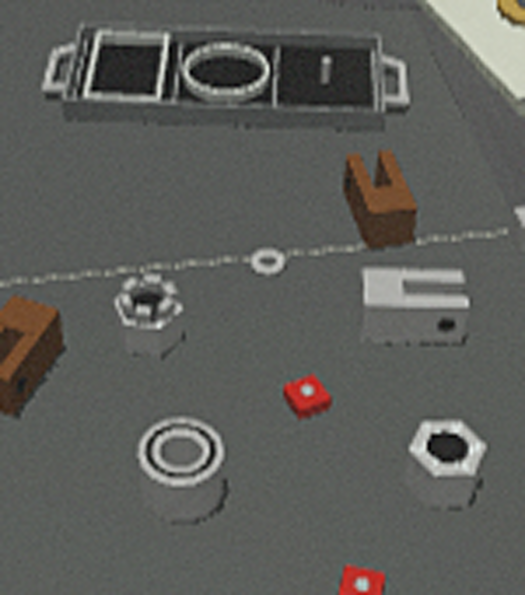

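Both crops confirm the identities: bearing (444,-171) mm, castle nut (440,-35) mm and grey clevis (620,-52) mm, each with a top height of about 38 mm as it should be. Next I'll measure the caddy, the nut's hexagon angle and the clevis axis using top-down rectified views.

```bash
cat >> h.py <<'E'
def ortho(p,x0,x1,y0,y1,z,mm=0.5):
    # rows: x from x1 down to x0 ; cols: y from y1 (left) down to y0
    f,cx,cy=K(p); T=np.linalg.inv(np.array(p["pose"]))
    xs=np.arange(x1,x0,-mm/1000); ys=np.arange(y1,y0,-mm/1000)
    X,Y=np.meshgrid(xs,ys,indexing="ij"); c=np.stack([X,Y,np.full_like(X,z),np.ones_like(X)],-1)@T.T
    return cv2.remap(p["pixels"],(f*c[...,0]/c[...,2]+cx).astype(np.float32),(f*c[...,1]/c[...,2]+cy).astype(np.float32),cv2.INTER_LINEAR)
E
python3 - <<'E'
from h import *
import pickle
S=pickle.load(open("scene0.pkl","rb"));D=pickle.load(open("side0.pkl","rb"))
def grid(im,x1,y1,mm,step=50):
    im=im[...,::-1].copy()
    for k in range(-20,40):
        r=int((x1-k*step/1000)*1000/mm); c=int((y1-k*step/1000)*1000/mm)
        if 0<=r<im.shape[0]: cv2.line(im,(0,r),(5,r),(0,255,255),1); cv2.putText(im,str(k*step),(6,r+4),0,.35,(0,255,255))
        if 0<=c<im.shape[1]: cv2.line(im,(c,0),(c,5),(0,255,255),1); cv2.putText(im,str(k*step),(c-8,16),0,.35,(0,255,255))
    return im
a=[grid(ortho(p,.40,.80,.16,.36,.0195,.75),.80,.36,.75) for p in (S,D)]
cv2.imwrite("pics/cad.png",np.hstack(a))
b=[np.vstack([grid(ortho(p,.41,.47,-.075,.005,.0295,.2),.47,.005,.2,20),grid(ortho(p,.57,.67,-.10,-0.0,.0375,.25),.67,0,.25,20)]) for p in (S,D)]
cv2.imwrite("pics/nut.png",np.hstack(b))
for nm,p in (("scene",S),("side",D)):
    A=cloud(p)[p["z_map"]>0]
    m=(A[:,0]>0.35)&(A[:,0]<0.85)&(A[:,1]>.15)&(A[:,1]<.40)&(A[:,2]>0.0185)&(A[:,2]<0.045)
    q=A[m]; r=cv2.minAreaRect((q[:,:2]*1000).astype(np.float32)); print(nm,len(q),r, "z",np.percentile(q[:,2],[5,50,95]))
    t=q[q[:,2]>.026]; print("post?",len(t),np.round(np.median(t,0),4))
    for l in ["caddy","post_nest","cup_nest","trough_nest"]:
        f,cx,cy=K(p); P=np.array(p["pose"])
        for r in bot.cut_out(p,l) if False else []: pass
E
```

```text
scene 1618 ((624.332763671875, 254.89071655273438), (454.8528747558594, 172.42449951171875), 1.308412790298462) z [0.01892816 0.02104939 0.02464327]
post? 19 [0.6252 0.2368 0.0284]
side 478 ((627.27490234375, 253.4112548828125), (446.7442626953125, 173.78451538085938), 1.0729817152023315) z [0.01867814 0.02029932 0.02439585]
post? 9 [0.6254 0.2345 0.0285]
```

View pics/cad.png

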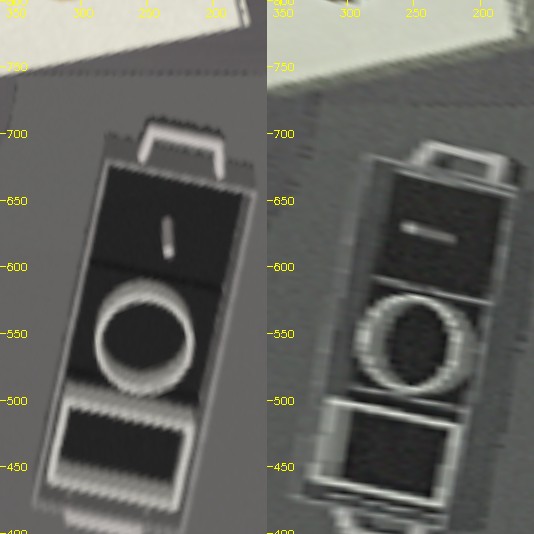

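View pics/nut.png

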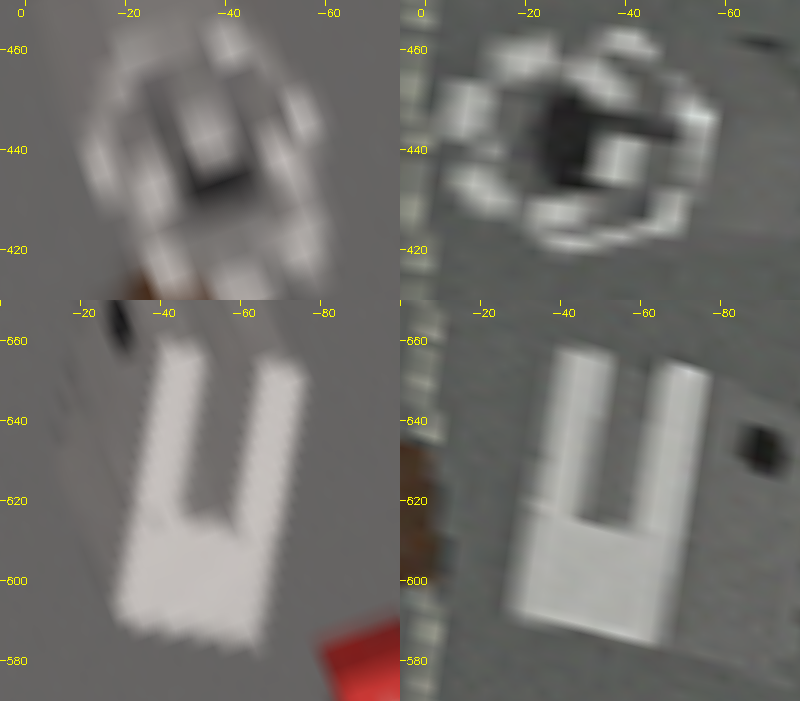

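```bash
cat >> h.py <<'E'
from scipy.spatial.transform import Rotation as Ro
def tool():
    o=bot.get_obs(); q=o["eef_rot"]; R=Ro.from_quat([q[1],q[2],q[3],q[0]]).as_matrix(); return o,R
def jaw():
    o,R=tool(); return np.degrees(np.arctan2(R[1,2],R[0,2]))
E
python3 - <<'E'
from h import *
o,R=tool(); print(np.round(R,3),jaw())
p=bot.read_camera("wrist"); P=np.array(p["pose"])
print("cam in tool",np.round(R.T@(P[:3,3]-o["tool_pos"]),4), np.round(R.T@P[:3,:3],3))
E
```

```text
[[ 0.893  0.     0.451]
 [-0.451  0.     0.893]
 [ 0.    -1.     0.   ]] 63.1945359044147
cam in tool [-0.0783 -0.1221 -0.0006] [[ 0.     0.952  0.306]
 [ 0.    -0.306  0.952]
 [ 1.     0.    -0.   ]]
```

Request:
play_rows --series '[[-1,[0.17,-0.19,0],[0,0,0.04]],[-1,[0.34,-0.38,0],[0,0,0.08]],[-1,[0.5,-0.57,0],[0,0,0.117]],[-1,[0.67,-0.76,0],[0,0,0.117]],[-1,[0.84,-0.94,0],[0,0,0.117]]]' --force 60

```text
time_s: 2.33
tool_pos: [0.4686, 0.2787, 0.2536]
eef_rot: [0.703, -0.702, 0.078, -0.079]
force: [0.6, 0.6, 0.3]
grip_width: 1.006
```

Run:
```python
from h import *
import pickle
p=bot.read_camera("wrist"); o=bot.get_obs(); print(o["tool_pos"],o["dq"].max(),o["time_s"],jaw())
save(p,"w1.png",s=1.5); pickle.dump(p,open("w1.pkl","wb"))
for l in ["post_nest","cup_nest","trough_nest"]:
    print(l,[(np.round(r["position"],1).tolist(),round(r["confidence"],2)) for r in bot.place_of(p,l)])
cv2.imwrite("pics/cadw.png",ortho(p,.40,.72,.14,.38,.018,.5)[...,::-1])
```

```text
[0.47473282 0.27249928 0.25340926] 0.16295960966879172 2.375 76.96103259619336
post_nest [([255.2, 268.1], 0.74)]
cup_nest [([252.0, 214.1], 0.84)]
trough_nest [([251.7, 148.5], 0.94)]
```

View pics/w1.png

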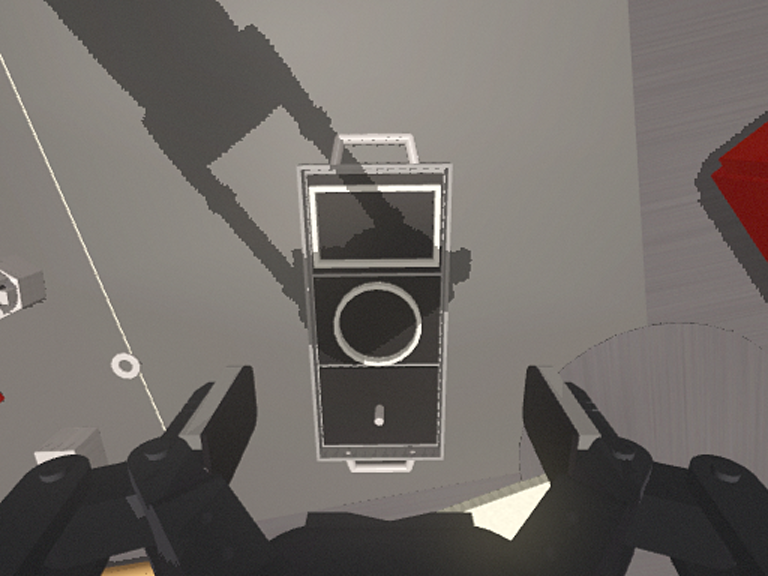

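View pics/cadw.png

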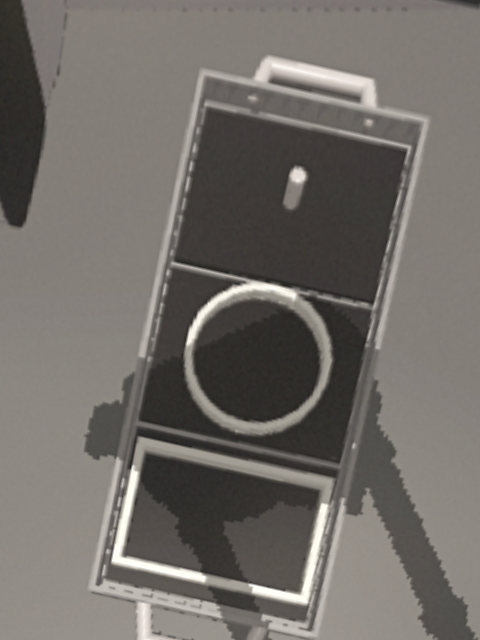

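Request:
play_rows --series '[[-1,[-0.05,-0.25,0],[0,0,0]],[-1,[-0.1,-0.5,0],[0,0,0]],[-1,[-0.15,-0.75,0],[0,0,0]],[-1,[-0.22,-1,-0.1],[0,0,0]],[-1,[-0.22,-1,-0.2],[0,0,0]]]'

```text
time_s: 3.15
tool_pos: [0.4115, 0.0289, 0.2036]
eef_rot: [-0.703, 0.703, -0.079, 0.08]
force: [0.4, 0.5, 0.1]
grip_width: 1.001
```

Run:
```python
from h import *
import pickle
p=bot.read_camera("wrist"); p=bot.read_camera("wrist");o=bot.get_obs(); print(o["tool_pos"],o["dq"].max(),o["time_s"],jaw())
save(p,"w2.png",s=1.5); pickle.dump(p,open("w2.pkl","wb"))
a=ortho(p,.40,.48,-.08,.02,.028,.25)
b=ortho(p,.40,.50,-.22,-.12,.037,.25)
cv2.imwrite("pics/nw.png",np.vstack([a,b])[...,::-1])
```

```text
[0.40943167 0.0305218  0.2013196 ] 0.03562773843891578 3.25 77.18340441949529
```

View pics/w2.png

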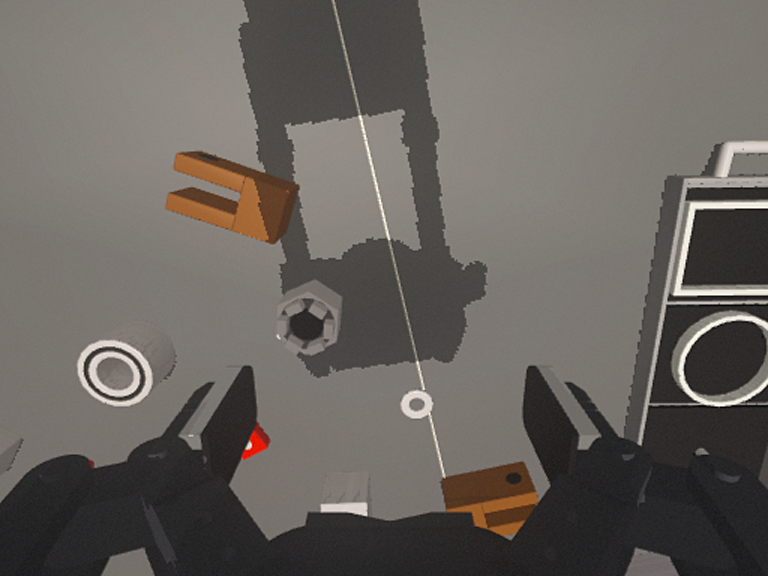

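View pics/nw.png

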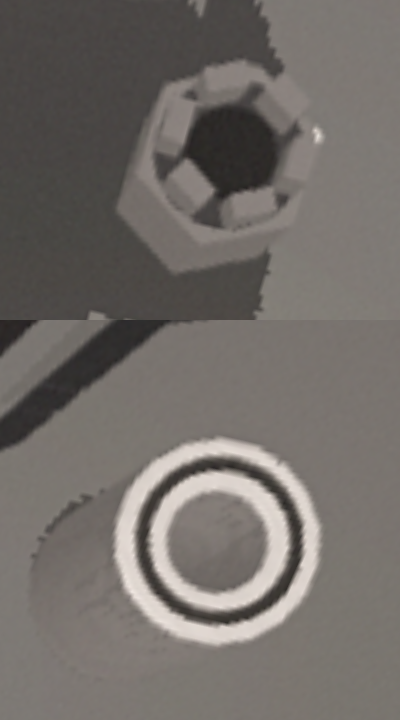

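Nut normals are at about 73° (mod 60) and its centre is at (439.5,-35.5). The caddy yaw is about -11.5°, with the cup at (541.5,251), the post at (624,234) and the trough at (459,268). I'll go above the nut next.

Request:
play_rows --series '[[-0.5,[0.06,-0.13,-0.1],[0,0,-0.033]],[-0.5,[0.12,-0.264,-0.3],[0,0,-0.033]],[-0.5,[0.12,-0.264,-0.4],[0,0,-0.033]],[-0.5,[0.12,-0.264,-0.4],[0,0,-0.033]],[-0.5,[0.12,-0.264,-0.4],[0,0,-0.033]]]'

```text
time_s: 3.88
tool_pos: [0.4437, -0.0348, 0.1047]
eef_rot: [0.7, -0.7, 0.101, -0.103]
force: [0.1, 0.6, -0.2]
grip_width: 0.752
```

Run:
```python
from h import *
p=bot.read_camera("wrist");o=bot.get_obs(); print(o["tool_pos"],o["dq"].max(),o["time_s"],jaw(),o["grip_width"])
save(p,"w3.png",s=1.2);
```

```text
[ 0.44379361 -0.03496574  0.10490279] 0.004012359549450024 3.925 73.38507300595182 0.7504605704283533
```

View pics/w3.png

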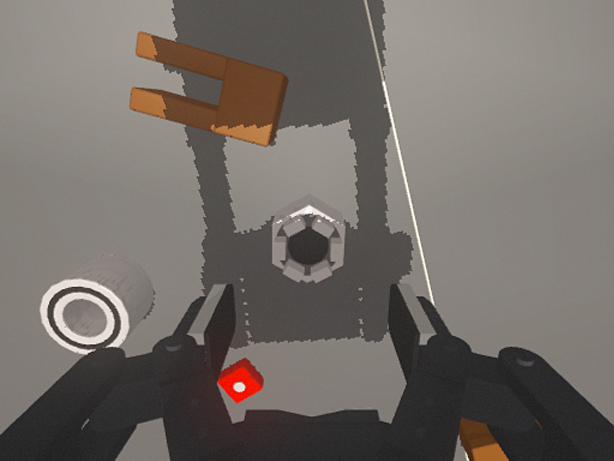

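The picture shows the nut centred between the pads at (308,243), flats parallel to them. I'll lower and grip.

Request:
play_rows --series '[[-0.5,[-0.016,0,-0.14],[0,0,0]],[-0.5,[-0.016,0,-0.276],[0,0,0]],[-0.5,[-0.016,0,-0.276],[0,0,0]],[0.4,[-0.016,0,-0.276],[0,0,0]],[0.4,[-0.016,0,-0.276],[0,0,0]]]' --force 50

```text
time_s: 4.55
tool_pos: [0.4401, -0.0358, 0.0363]
eef_rot: [0.7, -0.7, 0.101, -0.104]
force: [0.1, 0.3, 4.3]
grip_width: 0.467
```

Request:
play_rows --series '[[0.5,[0,0,0],[0,0,0]],[0.5,[0,0,0],[0,0,0]],[0.5,[0,0,0],[0,0,0]],[0.5,[0,0,0.05],[0,0,0]],[0.5,[0,0,0.1],[0,0,0]]]'

```text
time_s: 5.18
tool_pos: [0.4385, -0.0358, 0.0606]
eef_rot: [-0.7, 0.7, -0.103, 0.103]
force: [0.4, 0.6, -2.6]
grip_width: 0.465
```

Run:
```python
from h import *
p=bot.read_camera("wrist");o=bot.get_obs(); print(o["tool_pos"],o["force"],o["time_s"],jaw(),o["grip_width"])
save(p,"w4.png",s=1.2); s=bot.read_camera("side");save(s,"s4.png",(180,130,160,120),5)
```

```text
[ 0.43963795 -0.0360592   0.06183857] [-0.23945935  0.83421657 -2.03146581] 5.225 73.28707095971038 0.46179123471511985
```

View pics/w4.png

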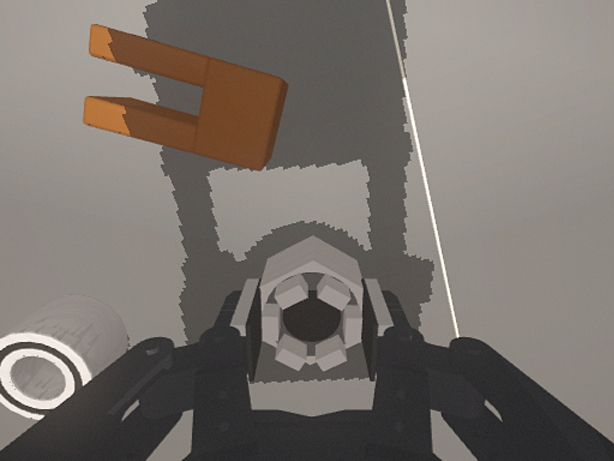

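View pics/s4.png

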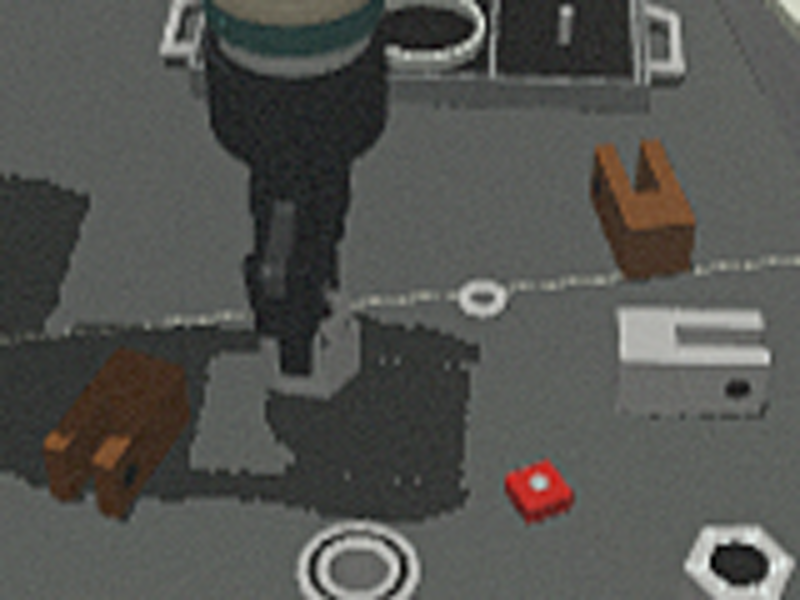

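Nut is held with its flats on the pads and lifted. I'll carry it to the cup.

Request:
play_rows --series '[[0.5,[0,0,0.2],[0,0,0]],[0.5,[0.08,0.2,0.3],[0,0,0]],[0.5,[0.16,0.44,0.3],[0,0,0]],[0.5,[0.24,0.68,0.3],[0,0,0]],[0.5,[0.32,0.92,0.3],[0,0,0]]]'

```text
time_s: 5.9
tool_pos: [0.518, 0.1938, 0.1344]
eef_rot: [-0.699, 0.7, -0.103, 0.103]
force: [1.1, -1.4, -3.2]
grip_width: 0.466
```

Request:
play_rows --series '[[0.5,[0.08,0.22,0],[0,0,0]],[0.5,[0.088,0.228,0],[0,0,0]],[0.5,[0.088,0.228,0],[0,0,0]],[0.5,[0.088,0.228,0],[0,0,0]],[0.5,[0.088,0.228,0],[0,0,0]]]'

```text
time_s: 6.52
tool_pos: [0.5394, 0.2478, 0.1344]
eef_rot: [-0.699, 0.7, -0.104, 0.103]
force: [-0.3, -0.5, -3.1]
grip_width: 0.464
```

Run:
```python
from h import *
import pickle
p=bot.read_camera("wrist");o=bot.get_obs(); print(o["tool_pos"],o["force"],o["time_s"],jaw(),o["grip_width"])
save(p,"w5.png",s=1.2); pickle.dump(p,open("w5.pkl","wb"))
```

```text
[0.53954798 0.24794367 0.1345233 ] [-0.00583078  0.0542781  -3.1364521 ] 6.575 73.19045985565012 0.4643104390259413
```

View pics/w5.png

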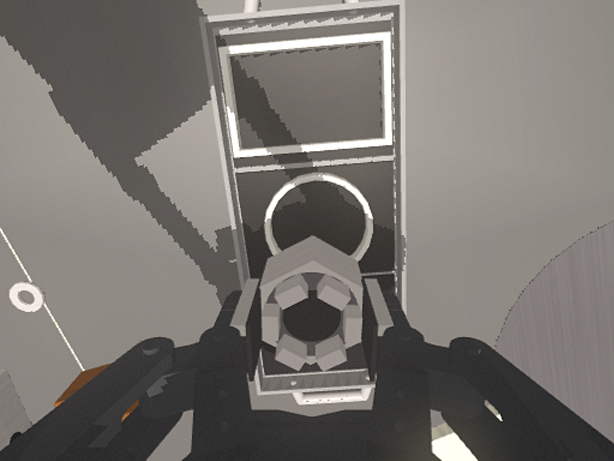

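Run:
```python
from h import *
import pickle
p=pickle.load(open("w5.pkl","rb"))
cv2.imwrite("pics/o5.png",ortho(p,.44,.62,.16,.34,.018,.3)[...,::-1])
```

```text
(no output)
```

View pics/o5.png

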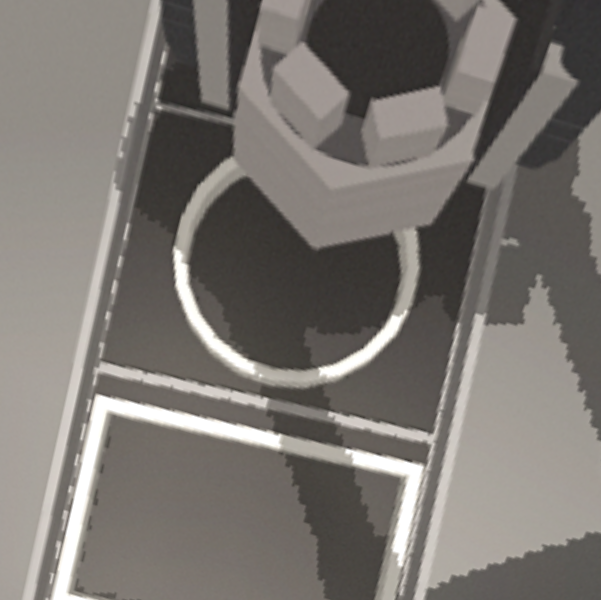

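Ring fit gives centre (541.4,250.9), outer radius 36.6 mm, agreeing with the earlier estimate. I'll lower the nut.

Request:
play_rows --series '[[0.5,[0.008,0.012,-0.12],[0,0,0]],[0.5,[0.008,0.012,-0.22],[0,0,0]],[0.5,[0.008,0.012,-0.3],[0,0,0]],[0.5,[0.008,0.012,-0.335],[0,0,0]],[0.5,[0.008,0.012,-0.345],[0,0,0]]]'

```text
time_s: 7.2
tool_pos: [0.5418, 0.2517, 0.048]
eef_rot: [-0.7, 0.7, -0.103, 0.103]
force: [-0.8, -0.1, -3.0]
grip_width: 0.461
```

Request:
play_rows --series '[[0.5,[0,0,-0.004],[0,0,0]],[0.5,[0,0,-0.008],[0,0,0]],[0.5,[0,0,-0.012],[0,0,0]],[0.5,[0,0,-0.014],[0,0,0]],[0.5,[0,0,-0.014],[0,0,0]]]'

```text
time_s: 7.82
tool_pos: [0.5417, 0.2521, 0.0446]
eef_rot: [0.7, -0.7, 0.103, -0.103]
force: [0.6, -0.2, -3.9]
grip_width: 0.468
```

Request:
play_rows --series '[[0.5,[0,0,-0.002],[0,0,0]],[0.5,[0,0,-0.004],[0,0,0]],[0.5,[0,0,-0.004],[0,0,0]],[0.5,[0,0,-0.004],[0,0,0]],[0.5,[0,0,-0.004],[0,0,0]]]'

```text
time_s: 8.45
tool_pos: [0.5417, 0.2522, 0.0444]
eef_rot: [0.7, -0.699, 0.103, -0.103]
force: [-3.6, 0.4, 5.7]
grip_width: 0.465
```

Run:
```python
from h import *
for n,c in (("side",(200,80,140,100)),("scene",(300,170,130,120))):
    p=bot.read_camera(n);save(p,n+"6.png",c,5)
o=bot.get_obs();print(o["force"],o["tool_pos"])
```

```text
[-2.91708472 -0.22909972  5.4280674 ] [0.54170894 0.25214383 0.04439596]
```

View pics/side6.png

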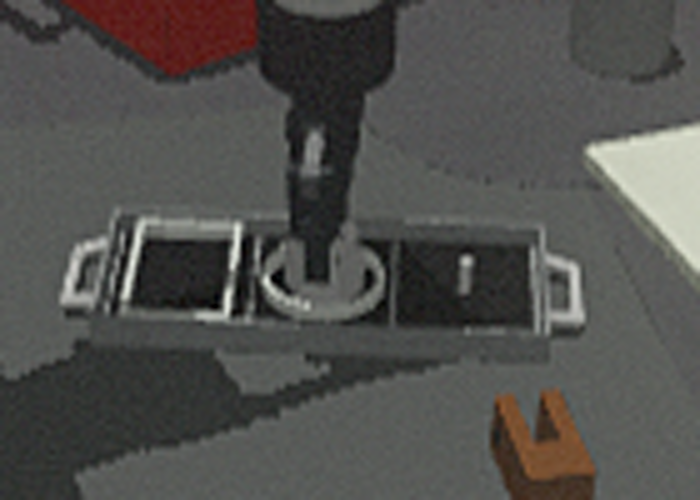

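View pics/scene6.png

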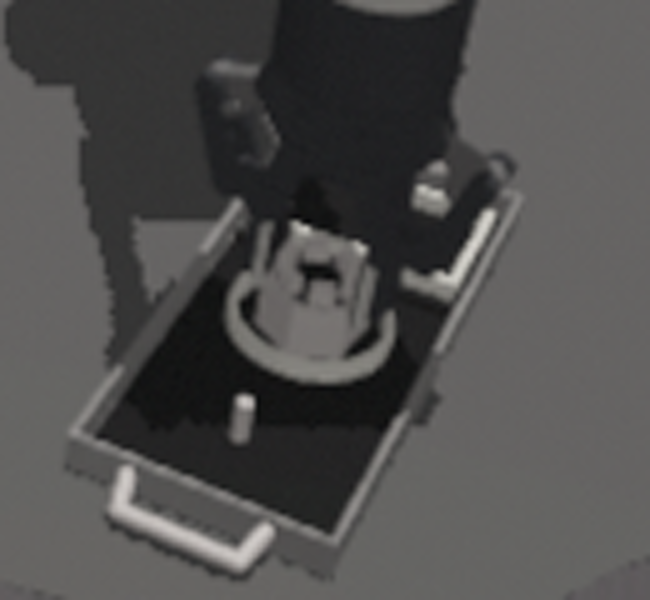

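Nut sits on the cup floor (5.5 N of support, and the height matches). I'll open slightly, then rise.

Request:
play_rows --series '[[-0.1,[0,0,0],[0,0,0]],[-0.2,[0,0,0],[0,0,0]],[-0.2,[0,0,0.02],[0,0,0]],[-0.2,[0,0,0.1],[0,0,0]],[-0.2,[0,0,0.3],[0,0,0]]]'

```text
time_s: 9.18
tool_pos: [0.5402, 0.2515, 0.1171]
eef_rot: [-0.699, 0.7, -0.105, 0.101]
force: [1.2, 0.6, 0.4]
grip_width: 0.6
```

Run:
```python
from h import *
p=bot.read_camera("wrist");save(p,"w7.png",s=1.2)
o=bot.get_obs();print(o["force"],o["tool_pos"],o["grip_width"],o["time_s"],jaw())
```

```text
[1.79360106 0.90342508 4.28563077] [0.54489837 0.2532029  0.12563979] 0.5991336661936041 9.225 73.28262491897016
```

View pics/w7.png

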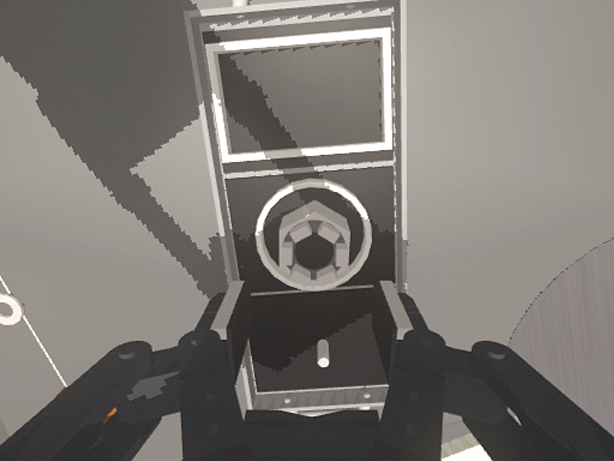

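Nut stands flat inside the cup (image (316,245)). Next the bearing.

Request:
play_rows --series '[[-0.3,[-0.04,-0.2,0.1],[0,0,0.042]],[-0.5,[-0.08,-0.4,0.1],[0,0,0.042]],[-0.6,[-0.13,-0.6,0.1],[0,0,0.042]],[-0.6,[-0.18,-0.8,0.1],[0,0,0.042]],[-0.6,[-0.22,-1,0.1],[0,0,0.042]]]'

```text
time_s: 9.85
tool_pos: [0.4865, 0.0006, 0.144]
eef_rot: [-0.703, 0.703, -0.071, 0.072]
force: [0.5, 0.4, -0.5]
grip_width: 0.8
```

Request:
play_rows --series '[[-0.6,[-0.04,-0.2,0],[0,0,0]],[-0.6,[-0.09,-0.4,0],[0,0,0]],[-0.6,[-0.168,-0.68,0],[0,0,0]],[-0.6,[-0.168,-0.7,-0.1],[0,0,0]],[-0.6,[-0.168,-0.7,-0.15],[0,0,0]]]'

```text
time_s: 10.48
tool_pos: [0.4442, -0.1739, 0.1054]
eef_rot: [0.703, -0.703, 0.073, -0.073]
force: [0.1, 0.4, -0.1]
grip_width: 0.802
```

Run:
```python
from h import *
p=bot.read_camera("wrist");p=bot.read_camera("wrist");save(p,"w8.png",s=1.2)
o=bot.get_obs();print(o["force"],o["tool_pos"],o["grip_width"],o["time_s"],jaw())
cv2.imwrite("pics/o8.png",ortho(p,.40,.50,-.22,-.12,.037,.25)[...,::-1])
```

```text
[-0.51073322  0.07981381 -0.11666985] [ 0.44378998 -0.17186872  0.10487356] 0.7969793099980107 10.575 78.29889595874795
```

View pics/w8.png

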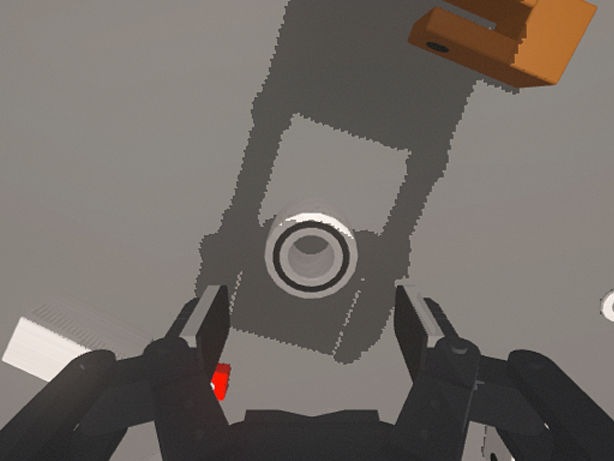

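View pics/o8.png

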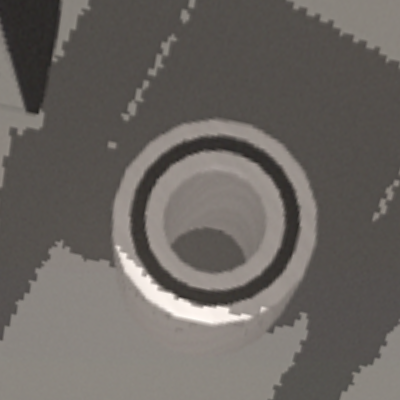

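Request:
play_rows --series '[[-0.6,[0.003,-0.006,-0.15],[0,0,0]],[-0.6,[0.003,-0.006,-0.3],[0,0,0]],[-0.6,[0.003,-0.006,-0.3],[0,0,0]],[0.2,[0.003,-0.006,-0.3],[0,0,0]],[0.2,[0.003,-0.006,-0.3],[0,0,0]]]' --force 60

```text
time_s: 11.2
tool_pos: [0.4469, -0.1745, 0.0328]
eef_rot: [-0.703, 0.704, -0.071, 0.073]
force: [0.1, 1.3, 1.7]
grip_width: 0.579
```

Request:
play_rows --series '[[0.2,[0,0,0],[0,0,0]],[0.2,[0,0,0],[0,0,0]],[0.2,[0,0,0.02],[0,0,0]],[0.2,[0,0,0.1],[0,0,0]],[0.2,[0,0,0.3],[0,0,0]]]'

```text
time_s: 11.82
tool_pos: [0.4432, -0.1735, 0.1049]
eef_rot: [0.704, -0.703, 0.074, -0.07]
force: [1.3, 0.1, -3.7]
grip_width: 0.58
```

Run:
```python
from h import *
p=bot.read_camera("wrist");save(p,"w9.png",s=1.2)
o=bot.get_obs();print(o["force"],o["tool_pos"],o["grip_width"],o["time_s"],jaw())
```

```text
[ 0.52472189 -0.76731163  0.77501788] [ 0.44757052 -0.17577823  0.11205762] 0.5841899987723156 11.875 78.33075595296224
```

View pics/w9.png

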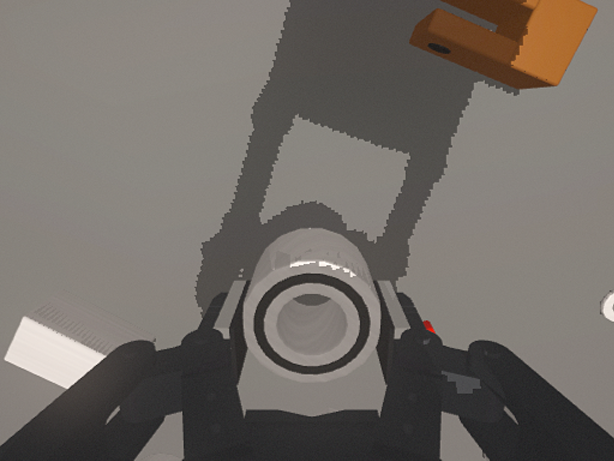

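Request:
play_rows --series '[[0.2,[0.08,0.19,0.1],[0,0,0]],[0.2,[0.16,0.38,0.15],[0,0,0]],[0.2,[0.24,0.57,0.15],[0,0,0]],[0.2,[0.32,0.76,0.15],[0,0,0]],[0.2,[0.4,0.95,0.15],[0,0,0]]]'

```text
time_s: 12.5
tool_pos: [0.5456, 0.0644, 0.1435]
eef_rot: [-0.703, 0.704, -0.072, 0.072]
force: [1.0, -0.6, -2.5]
grip_width: 0.585
```

Request:
play_rows --series '[[0.2,[0.09,0.2,0],[0,0,0]],[0.2,[0.18,0.4,0],[0,0,0]],[0.2,[0.25,0.58,0],[0,0,0]],[0.2,[0.3,0.66,0],[0,0,0]],[0.2,[0.316,0.68,0],[0,0,0]]]'

```text
time_s: 13.12
tool_pos: [0.6245, 0.2341, 0.1427]
eef_rot: [-0.703, 0.704, -0.072, 0.071]
force: [-0.7, -0.4, -3.4]
grip_width: 0.583
```

Run:
```python
from h import *
p=bot.read_camera("wrist");p=bot.read_camera("wrist");save(p,"w10.png",s=1.2)
o=bot.get_obs();print(o["force"],o["tool_pos"],o["grip_width"],o["time_s"],jaw(),o["joint_pos"])
cv2.imwrite("pics/o10.png",ortho(p,.44,.62,.16,.34,.018,.3)[...,::-1])
for n,c in (("side",(200,60,140,110)),("scene",(280,150,150,140))):
    p=bot.read_camera(n);save(p,n+"10.png",c,4)
```

```text
[-0.32801965 -0.36223213 -3.57915664] [0.62413468 0.23270762 0.14289804] 0.5822250820585503 13.225 78.34114760668061 [ 2.52829967e-01  4.83090535e-01  1.45892786e+00 -6.72195823e-04
  1.20106443e+00 -1.11423698e+00]
```

View pics/w10.png

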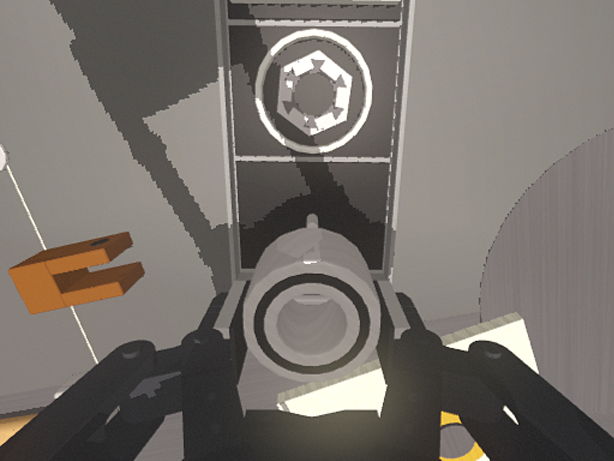

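View pics/side10.png

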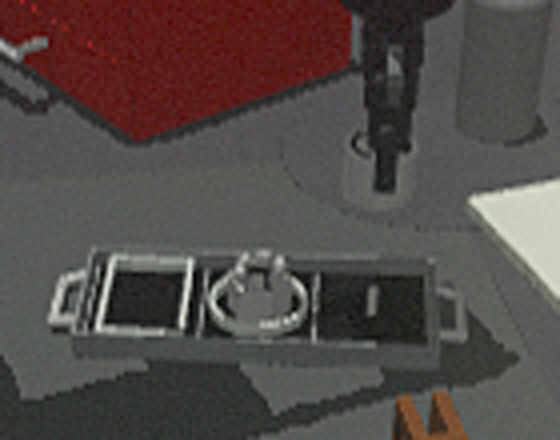

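View pics/o10.png

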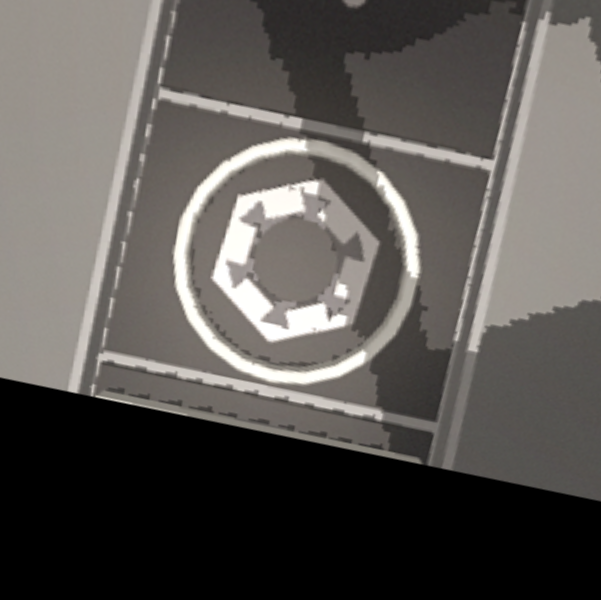

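Request:
play_rows --series '[[0.2,[0,0.002,-0.1],[0,0,0]],[0.2,[0,0.002,-0.2],[0,0,0]],[0.2,[0,0.002,-0.28],[0,0,0]],[0.2,[0,0.002,-0.33],[0,0,0]],[0.2,[0,0.002,-0.36],[0,0,0]]]'

```text
time_s: 13.95
tool_pos: [0.6243, 0.2328, 0.0533]
eef_rot: [-0.703, 0.703, -0.072, 0.072]
force: [-0.1, 0.2, -3.0]
grip_width: 0.581
```

Run:
```python
from h import *
p=bot.read_camera("wrist");save(p,"w11.png",s=1.2)
o=bot.get_obs();print(o["force"],o["tool_pos"],o["grip_width"],o["time_s"],jaw())
```

```text
[-0.32454054  0.22354409 -3.5790899 ] [0.62403883 0.23288096 0.05254635] 0.5843750991163785 14.0 78.27697166369592
```

View pics/w11.png

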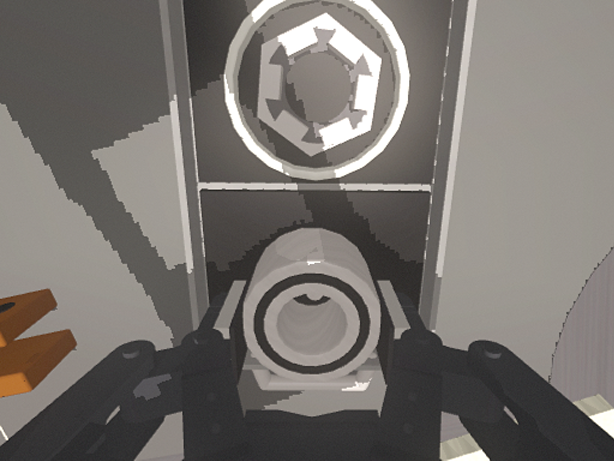

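No contact force with the underside below the post top, so the post is in the bore. I'll set it down.

Request:
play_rows --series '[[0.2,[0,0,-0.016],[0,0,0]],[0.2,[0,0,-0.03],[0,0,0]],[0.2,[0,0,-0.04],[0,0,0]],[0.2,[0,0,-0.046],[0,0,0]],[0.2,[0,0,-0.046],[0,0,0]]]'

```text
time_s: 14.62
tool_pos: [0.6245, 0.2336, 0.042]
eef_rot: [0.703, -0.703, 0.072, -0.072]
force: [0.4, 0.3, -3.5]
grip_width: 0.582
```

Request:
play_rows --series '[[0.2,[0,0,-0.002],[0,0,0]],[0.2,[0,0,-0.004],[0,0,0]],[0.2,[0,0,-0.004],[0,0,0]],[0.2,[0,0,-0.004],[0,0,0]],[0.2,[0,0,-0.004],[0,0,0]]]'

```text
time_s: 15.25
tool_pos: [0.6245, 0.2336, 0.0411]
eef_rot: [0.703, -0.703, 0.072, -0.072]
force: [-0.2, -0.9, -4.1]
grip_width: 0.577
```

Request:
play_rows --series '[[0.2,[0,0,-0.003],[0,0,0]],[0.2,[0,0,-0.003],[0,0,0]],[0.2,[0,0,-0.006],[0,0,0]],[0.2,[0,0,-0.006],[0,0,0]],[0.2,[0,0,-0.006],[0,0,0]]]'

```text
time_s: 15.88
tool_pos: [0.6245, 0.2336, 0.0408]
eef_rot: [0.704, -0.703, 0.072, -0.072]
force: [-2.5, -0.5, 4.7]
grip_width: 0.58
```

Bearing rests on the plate (4.7 N of support). I'll release and rise.

Request:
play_rows --series '[[-0.35,[0,0,0],[0,0,0]],[-0.4,[0,0,0],[0,0,0]],[-0.4,[0,0,0.02],[0,0,0]],[-0.4,[0,0,0.15],[0,0,0]],[-0.4,[0,0,0.35],[0,0,0]]]'

```text
time_s: 16.5
tool_pos: [0.6235, 0.2333, 0.1263]
eef_rot: [-0.703, 0.704, -0.073, 0.071]
force: [1.3, 1.1, -0.5]
grip_width: 0.697
```

Run:
```python
from h import *
p=bot.read_camera("wrist");save(p,"w12.png",s=1.2)
o=bot.get_obs();print(o["force"],o["tool_pos"],o["grip_width"],o["time_s"],jaw())
```

```text
[ 1.77103625 -0.17753279  3.59952947] [0.62793721 0.23458657 0.1352601 ] 0.7016643470367009 16.55 78.32606388861471
```

View pics/w12.png

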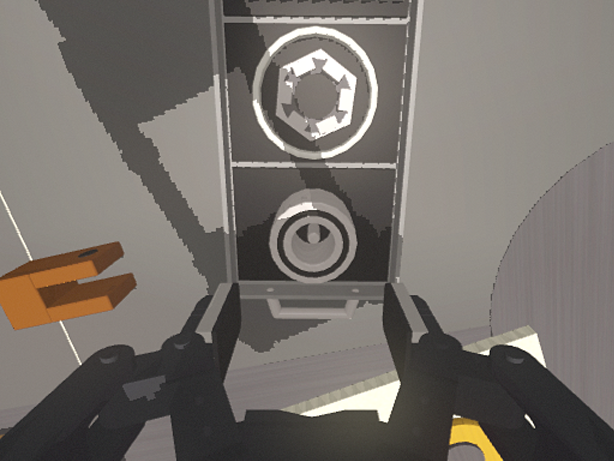

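Bearing is over the post at (313,240). Next the clevis.

Request:
play_rows --series '[[-0.5,[-0.01,-0.2,0.06],[0,0,0.021]],[-0.5,[-0.02,-0.4,0.1],[0,0,0.021]],[-0.5,[-0.05,-0.6,0.1],[0,0,0.021]],[-0.5,[-0.05,-0.8,0.1],[0,0,0.021]],[-0.5,[-0.05,-1,0.1],[0,0,0.021]]]'

```text
time_s: 17.18
tool_pos: [0.6121, -0.018, 0.1525]
eef_rot: [0.705, -0.705, 0.056, -0.057]
force: [0.7, 0.7, 0.4]
grip_width: 0.749
```

Request:
play_rows --series '[[-0.5,[0,-0.14,-0.05],[0,0,0]],[-0.5,[0,-0.14,-0.1],[0,0,0]],[-0.5,[0,-0.14,-0.1],[0,0,0]],[-0.5,[0,-0.14,-0.1],[0,0,0]],[-0.5,[0,-0.14,-0.1],[0,0,0]]]'

```text
time_s: 17.8
tool_pos: [0.6124, -0.0504, 0.1277]
eef_rot: [0.705, -0.705, 0.056, -0.056]
force: [-0.5, -0.2, 0.1]
grip_width: 0.752
```

Run:
```python
from h import *
p=bot.read_camera("wrist");save(p,"w13.png",s=1.2)
o=bot.get_obs();print(o["force"],o["tool_pos"],o["grip_width"],o["time_s"],jaw())
cv2.imwrite("pics/o13.png",ortho(p,.56,.68,-.11,.01,.036,.25)[...,::-1])
```

```text
[ 0.05730323 -0.19089927  0.03884218] [ 0.61238247 -0.05048731  0.1276616 ] 0.7509088727563654 17.85 80.91916999455704
```

View pics/w13.png

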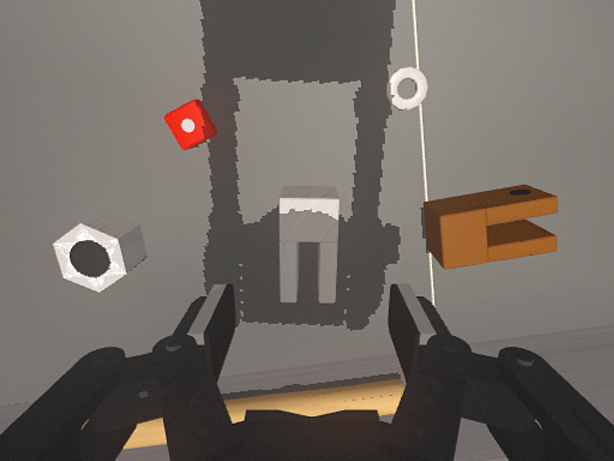

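View pics/o13.png

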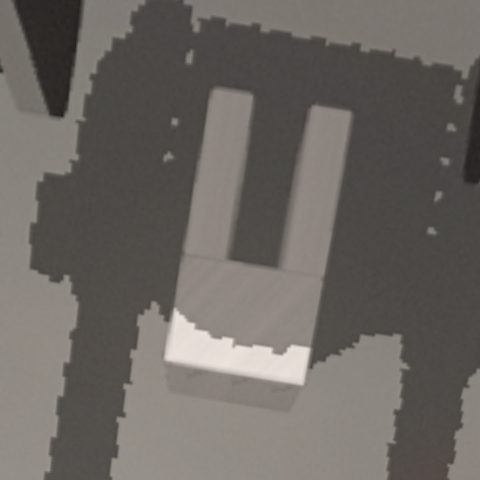

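The clevis is at centre (621,-54), axis -9.9°, with its solid end towards the robot. It lies centred between the pads. I'll grip near the solid end, 8 mm behind its origin.

Request:
play_rows --series '[[-0.5,[0.003,-0.007,-0.18],[0,0,-0.006]],[-0.5,[0.003,-0.007,-0.367],[0,0,-0.006]],[-0.5,[0.003,-0.007,-0.367],[0,0,-0.006]],[0.5,[0.003,-0.007,-0.367],[0,0,-0.006]],[0.5,[0.003,-0.007,-0.367],[0,0,-0.006]]]' --force 60

```text
time_s: 18.48
tool_pos: [0.6147, -0.0533, 0.038]
eef_rot: [-0.704, 0.705, -0.059, 0.063]
force: [-1.1, -0.3, -1.9]
grip_width: 0.408
```

Request:
play_rows --series '[[0.6,[0,0,0],[0,0,0]],[0.6,[0,0,0],[0,0,0]],[0.6,[0,0,0],[0,0,0]],[0.6,[0,0,0],[0,0,0]],[0.6,[0,0,0],[0,0,0]]]'

```text
time_s: 19.1
tool_pos: [0.6146, -0.0533, 0.0379]
eef_rot: [-0.704, 0.705, -0.059, 0.063]
force: [-0.1, 1.4, 5.8]
grip_width: 0.409
```

Request:
play_rows --series '[[0.6,[0,0,0.05],[0,0,0]],[0.6,[0,0,0.2],[0,0,0]],[0.6,[0,0,0.4],[0,0,0]],[0.6,[0,0,0.5],[0,0,0]],[0.6,[0,0,0.5],[0,0,0]]]'

```text
time_s: 19.73
tool_pos: [0.6139, -0.0535, 0.163]
eef_rot: [-0.704, 0.705, -0.059, 0.063]
force: [-0.9, 0.8, -3.0]
grip_width: 0.412
```

Run:
```python
from h import *
p=bot.read_camera("wrist");p=bot.read_camera("wrist");save(p,"w14.png",s=1.2)
o=bot.get_obs();print(o["force"],o["wrist_torque"],o["tool_pos"],o["grip_width"],o["time_s"],jaw())
p=bot.read_camera("side");save(p,"s14.png",(250,110,160,120),5)
```

```text
[-0.22775824  0.803373   -2.77741952] [ 0.02781107 -0.03546123 -0.00415348] [ 0.61172727 -0.05302616  0.1595389 ] 0.40732159775904186 19.825 80.11492397954464
```

View pics/w14.png

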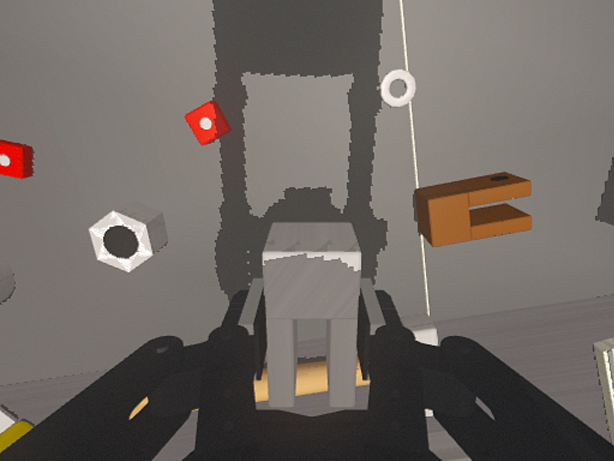

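View pics/s14.png

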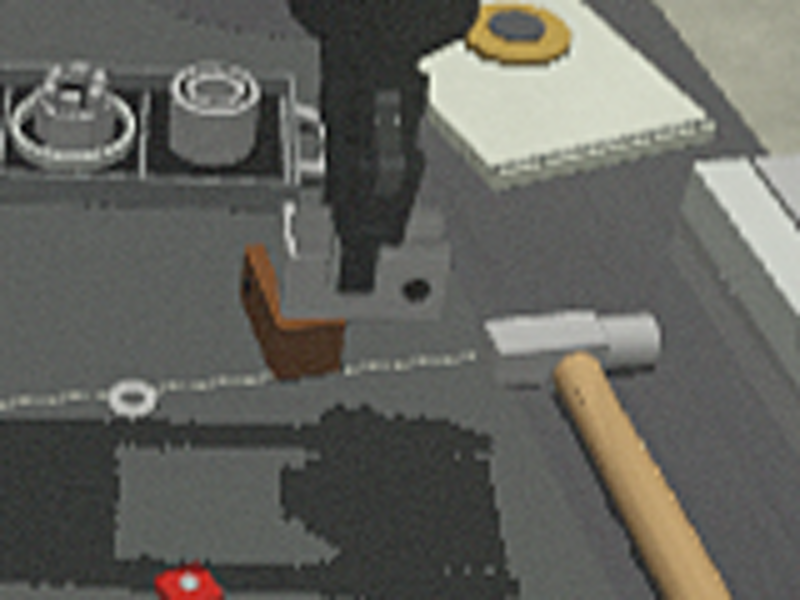

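Clevis held level. I'll carry it to the trough with a turn of about -91.6°.

Request:
play_rows --series '[[0.6,[-0.06,0.13,0],[0,0,-0.08]],[0.6,[-0.12,0.26,0],[0,0,-0.16]],[0.6,[-0.18,0.39,0],[0,0,-0.24]],[0.6,[-0.24,0.52,0],[0,0,-0.32]],[0.6,[-0.3,0.65,0],[0,0,-0.4]]]'

```text
time_s: 20.5
tool_pos: [0.5359, 0.1102, 0.1583]
eef_rot: [-0.617, 0.619, -0.345, 0.343]
force: [0.3, 0.3, -2.6]
grip_width: 0.411
```

Request:
play_rows --series '[[0.6,[-0.06,0.13,0],[0,0,-0.08]],[0.6,[-0.12,0.26,0],[0,0,-0.16]],[0.6,[-0.18,0.39,0],[0,0,-0.24]],[0.6,[-0.24,0.52,0],[0,0,-0.32]],[0.6,[-0.312,0.663,0],[0,0,-0.363]]]'

```text
time_s: 21.12
tool_pos: [0.4583, 0.2755, 0.1584]
eef_rot: [0.445, -0.448, 0.548, -0.548]
force: [-0.4, 0.3, -2.7]
grip_width: 0.406
```

Request:
play_rows --series '[[0.6,[0,0,0],[0,0,0]],[0.6,[0,0,0],[0,0,0]],[0.6,[0,0,0],[0,0,0]],[0.6,[0,0,0],[0,0,0]],[0.6,[0,0,0],[0,0,0]]]'

```text
time_s: 21.75
tool_pos: [0.4601, 0.2746, 0.1603]
eef_rot: [-0.447, 0.447, -0.548, 0.548]
force: [-0.5, 0.1, -3.2]
grip_width: 0.405
```

Run:
```python
from h import *
p=bot.read_camera("wrist");save(p,"w15.png",s=1.2)
o=bot.get_obs();print(o["force"],o["tool_pos"],o["grip_width"],o["time_s"],jaw(),o["joint_pos"])
cv2.imwrite("pics/o15.png",ortho(p,.40,.60,.18,.36,.018,.35)[...,::-1])
p=bot.read_camera("scene");save(p,"sc15.png",(280,130,150,140),4)
```

```text
[-0.37636089 -0.2216049  -2.9199334 ] [0.45999566 0.27466737 0.16035257] 0.4056471865236398 21.8 -11.488349928481163 [ 4.08436188e-01  2.87383178e-01  1.73418336e+00 -7.96008522e-05
  1.11990655e+00  6.08980402e-01]
```

View pics/w15.png

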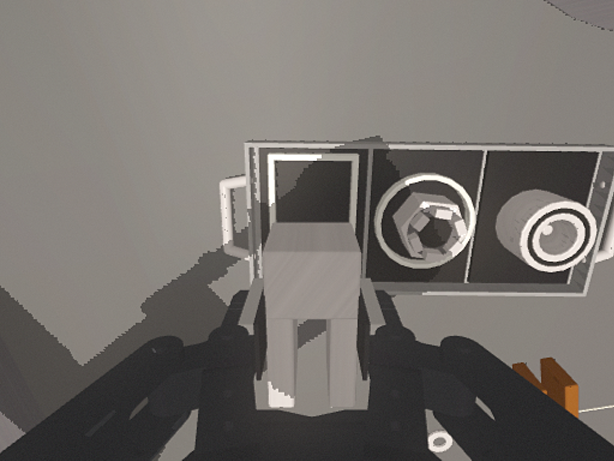

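View pics/o15.png

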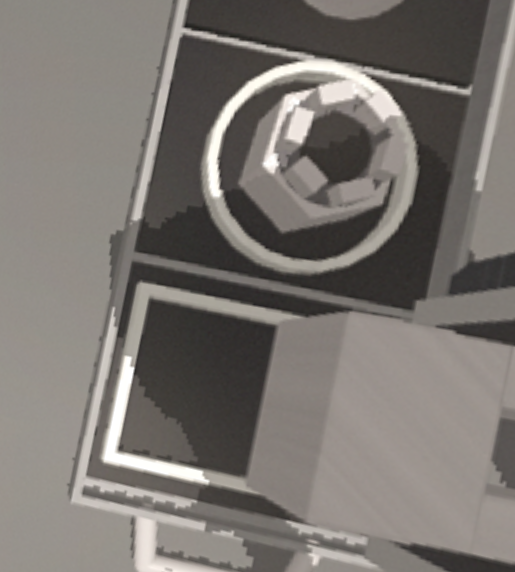

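View pics/sc15.png

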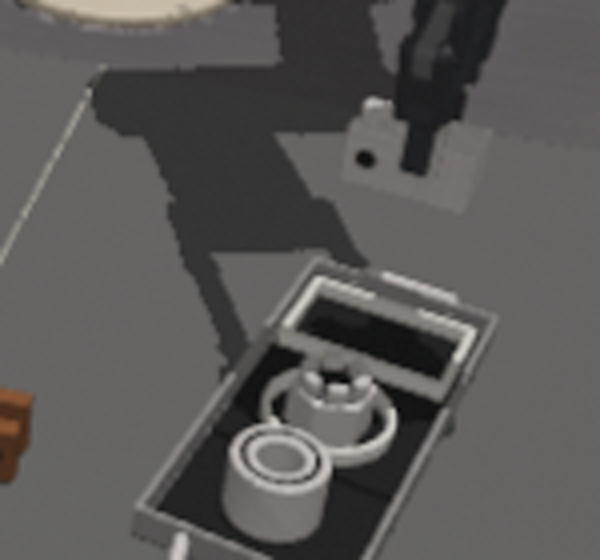

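Trough end-wall fit gives a centre of (459.8,268.6), agreeing within 1 mm. I'll lower.

Request:
play_rows --series '[[0.6,[0.002,0.002,-0.12],[0,0,0]],[0.6,[0.002,0.002,-0.24],[0,0,0]],[0.6,[0.002,0.002,-0.34],[0,0,0]],[0.6,[0.002,0.002,-0.41],[0,0,0]],[0.6,[0.002,0.002,-0.44],[0,0,0]]]'

```text
time_s: 22.48
tool_pos: [0.4599, 0.2753, 0.0494]
eef_rot: [0.447, -0.448, 0.548, -0.547]
force: [0.8, -0.2, -3.5]
grip_width: 0.408
```

Request:
play_rows --series '[[0.6,[0,0,-0.004],[0,0,0]],[0.6,[0,0,-0.008],[0,0,0]],[0.6,[0,0,-0.012],[0,0,0]],[0.6,[0,0,-0.012],[0,0,0]],[0.6,[0,0,-0.012],[0,0,0]]]'

```text
time_s: 23.1
tool_pos: [0.4603, 0.2756, 0.0476]
eef_rot: [-0.448, 0.447, -0.547, 0.547]
force: [-0.7, 0.0, -2.9]
grip_width: 0.405
```

Request:
play_rows --series '[[0.6,[0,0,-0.003],[0,0,0]],[0.6,[0,0,-0.006],[0,0,0]],[0.6,[0,0,-0.008],[0,0,0]],[0.6,[0,0,-0.008],[0,0,0]],[0.6,[0,0,-0.008],[0,0,0]]]'

```text
time_s: 23.72
tool_pos: [0.4603, 0.2757, 0.0459]
eef_rot: [-0.448, 0.448, -0.547, 0.547]
force: [-2.0, -0.2, 5.5]
grip_width: 0.41
```

Contact at the expected height. I'll release and rise.

Request:
play_rows --series '[[0,[0,0,0],[0,0,0]],[-0.1,[0,0,0],[0,0,0]],[-0.1,[0,0,0.02],[0,0,0]],[-0.1,[0,0,0.15],[0,0,0]],[-0.1,[0,0,0.35],[0,0,0]]]'

```text
time_s: 24.35
tool_pos: [0.4593, 0.2751, 0.1325]
eef_rot: [0.446, -0.449, 0.548, -0.547]
force: [0.5, -0.1, 0.6]
grip_width: 0.548
```

Request:
play_rows --series '[[-0.1,[-0.1,0.1,0.2],[0,0,0]],[-0.1,[-0.2,0.2,0.3],[0,0,0]],[-0.1,[-0.2,0.3,0.3],[0,0,0]],[-0.1,[-0.2,0.3,0.3],[0,0,0]],[-0.1,[-0.2,0.3,0.3],[0,0,0]]]'

```text
time_s: 24.98
tool_pos: [0.41, 0.3498, 0.2074]
eef_rot: [-0.447, 0.448, -0.547, 0.548]
force: [-0.3, -1.4, -0.8]
grip_width: 0.552
```

Run:
```python
from h import *
p=bot.read_camera("wrist");p=bot.read_camera("wrist");save(p,"w16.png",s=1.5)
o=bot.get_obs();print(o["force"],o["tool_pos"],o["grip_width"],o["time_s"])
cv2.imwrite("pics/o16.png",ortho(p,.38,.70,.16,.36,.045,.5)[...,::-1])
s=bot.read_camera("side");save(s,"s16.png",s=1.5)
for nm,q in (("wrist",p),("side",s),("scene",bot.read_camera("scene"))):
    A=cloud(q)[q["z_map"]>0]; A=A[(A[:,2]>.033)&(A[:,2]<.055)]
    for l,c,r in (("bearing",(.624,.234),.045),("nut",(.5415,.251),.045),("clevis",(.4595,.268),.05),("disc",(.622,-.330),.05),("plain",(.604,-.190),.05),("block",(.484,-.332),.06)):
        t=A[np.hypot(*(A[:,:2]-c).T)<r]
        if len(t)>30:
            z=np.percentile(t[:,2],90); t=t[t[:,2]>z-.004]; R=cv2.minAreaRect((t[:,:2]*1000).astype(np.float32))
            print(nm,l,"top",round(z,4),np.round(R[0],1),np.round(R[1],1),round(R[2],1))
```

```text
[0.12880876 0.0175855  0.51904641] [0.41013882 0.34959776 0.20729423] 0.5480701311642936 25.075
wrist bearing top 0.0473 [621.9 233.5] [50.9 52. ] 16.0
wrist nut top 0.0476 [542.3 251.3] [37.3 36.7] 72.0
wrist clevis top 0.0462 [459.1 269.2] [70.2 36.1] 78.3
side bearing top 0.0466 [622.7 233.7] [48.8 49.5] 78.0
side nut top 0.0466 [543.7 254.1] [36.2 37.3] 4.2
side clevis top 0.0459 [460.3 269.6] [71.6 35.5] 78.6
side disc top 0.0359 [ 622. -331.] [47.5 48.6] 83.0
side plain top 0.0346 [ 603.5 -189.6] [38.1 42.1] 79.6
side block top 0.0378 [ 484.1 -332. ] [70.6 36.3] 45.7
scene bearing top 0.0474 [621.8 235. ] [50.9 49.7] 55.7
scene nut top 0.047 [541.8 252.5] [37.3 35.4] 3.7
scene clevis top 0.0463 [457.7 270.7] [69.9 39.9] 77.9
scene disc top 0.0368 [ 623.3 -329. ] [49.  47.7] 19.4
scene plain top 0.0352 [ 605.  -189.3] [40.5 43.4] 86.1
scene block top 0.0389 [ 483.6 -331.3] [75.9 35.6] 45.4
```

View pics/w16.png

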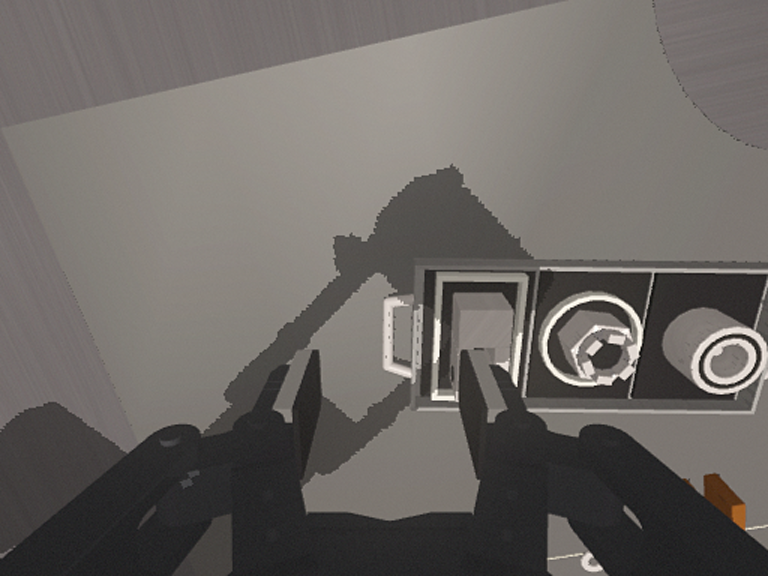

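View pics/s16.png

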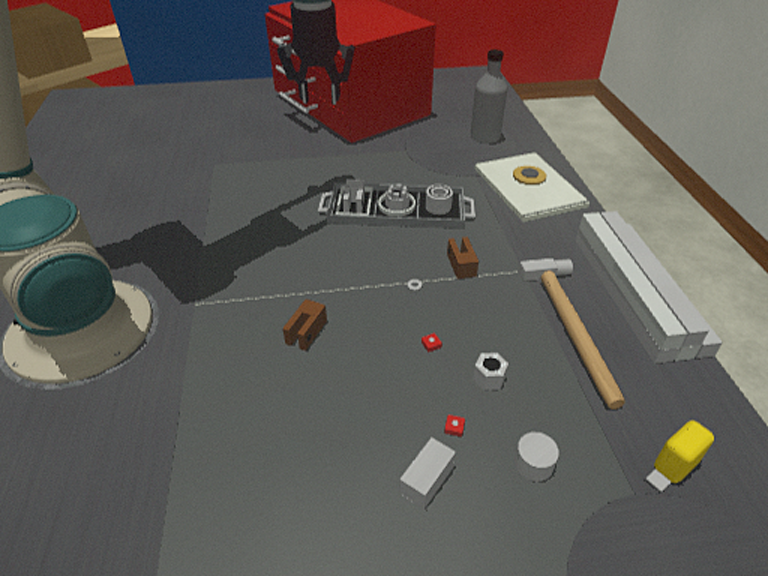

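The pictures show all three parts in their nests, the gripper clear of everything, and the look-alikes where they started. I'll hand in.

```bash
python3 -c "
from cell import bot
print(bot.hand_in())"
```

```text
the job is handed in; nothing more can be done
None
```

I packed all three kit parts in their nests and handed the job in at about 25 s. `hand_in` reports no verdict, so what follows is from my own last checks.

| Part | Where it is | Offset from nest centre | Top height above bench |
|---|---|---|---|
| Bearing | over the post | 1–3 mm | about 47 mm, which fits the 8 mm nest floor |
| Castle nut | in the cup | 1–4 mm | about 47 mm, which fits the floor |
| Clevis | in the trough, length along it | 1–3 mm, within about 1° of the trough's length | about 46 mm, which fits the floor |

- **Placing:** each part was lowered until the wrist force showed the floor carrying it, and only then released. All three look flat and are the same way up as I found them.
- **Look-alikes:** the solid disc, plain nut and solid block measure within about 2 mm of where they started. That is within the camera error, and the brown forks were not touched.
- **Gripper:** it stood clear of everything when I handed in.
- **Disagreements:** the three cameras differed by 1–3 mm from each other, well inside the tolerances. No check failed.

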